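# Swing the hand rest clear, open the jaw and set the finished plinth to dry

## Task

The model plinth in the holding jaws is finished. First swing the hand rest that bridges it out to the left, without forcing it, past the halfway catch until it is fully home: clicked over its end catch and resting against the stop post. Leave it there, slide the movable jaw wide open, then lift the plinth out and set it down (do not drop it) upright on the middle of the white tile, leaving the jaw open, and the bottle, brush jar and palette where they are.

Things in the scene. Friction and masses are not known exactly. Their poses are not given: they have to be found in the camera images.
- station: Fixed plywood board 205 (x) x 235 (y) x 15 mm on the bench, spanning x -80 to 125, y -150 to 85 mm of its frame. Origin: at bench level under the centre of the held plinth; x points from the operator's side to the hinge post, y left to the fixed jaw (dark steel, 70 x 25 mm, at y 36 to 62, top 45 mm above the bench), z up. The movable jaw is on the -y side.
- rest_bar: Hand rest: aluminium bar 20 wide, 12 mm thick (95 to 107 mm above the bench) with a cork-topped paddle at its end, bridging the plinth. Origin: on the vertical hinge axis at bench level; the bar runs along its frame's -x, 180 mm long. Unswung, its axes are nearly the station's; it swings clockwise seen from above, towards the station's +y. Contact force above 45 N damages it.
- rest_hinge (a point): Hinge axis of the hand rest, 101 mm above the bench (100 mm along x in the station's frame). A full swing is about 1.6 to 1.9 rad from the station's -x, different each time, so feel for it: it ends on a firm metal stop. Between the catches the bar turns with about 1 N at the paddle and stays where it is left.
- rest_paddle (a point): Centre of the hand rest's paddle, 147.5 mm from the hinge, 101 mm above the bench. The paddle is 65 mm along the bar, 44 mm wide, 12 mm thick, plus 4 mm of cork on top (top 111 mm above the bench).
- rest_mark (a point): Point on the hand rest's centreline 90 mm from the hinge, 101 mm above the bench. It coincides with seat_mark when the rest is fully home.
- seat_mark (a point): Where rest_mark lies when the hand rest is fully home. It belongs to the steel catch plate below the bar: plate top 80 mm above the bench, two sprung balls 60 mm from the hinge, and an upright 16 mm stop post to 110 mm height, 90 mm from the hinge. The plate is fixed at a different angle about the hinge each time.
- half_ball: Sprung steel catch ball, 10 mm, about halfway (0.7 rad before the stop), 86 mm above the bench (its centre, the origin). A bump under the bar clicks over it: it resists from 0.12 rad ahead of its centre, needs a push of about 5 to 10 N at the paddle and gives way with a jump. It is not the end of the swing.
- end_ball: Sprung catch ball like half_ball, 0.09 rad before the stop; origin: its centre. Same push. Left short of it the bar springs back; past it the bar is held against the stop.
- jaw (a joint): Travel of the movable jaw in m: 0 closed on the plinth, 0.045 fully open; it opens along the station's -y. It slides with about 4 N of friction and stays where it is left. Wide open means at least 0.025. Closed, a lip of the jaw reaches 7 mm over the plinth's foot.
- jaw_rib (a point): Centre of the grip rib on top of the movable jaw, 65 mm above the bench: an upright rib 12 mm thick along the station's x, 40 mm long along y, its top 75 mm and foot 45 mm above the bench. The jaw block under it is 70 (x) x 50 (y) mm.
- plinth: The finished piece: dark wooden plinth with a square foot 70 x 70 x 12 mm, a square shaft 50 x 50 mm up to 48 mm, and a small painted ruin on top to 60 mm. About 0.25 kg. Frame origin: centre of its underside, z up, sides parallel to x and y. It stands on the station's board (underside 15 mm above the bench), sides parallel to the station's.
- tile: White ceramic tile for drying, 140 x 140 x 8 mm, fixed flat on the bench to the right of the station. Frame origin: centre of its underside; its top is 8 mm above the bench.
- paint_bottle: Loose white paint bottle, 34 mm wide, 85 mm tall; leave alone. Origin: centre of its underside.
- brush_jar: Loose green glass jar with brushes, 76 mm wide, 190 mm tall with the brushes; leave alone. Origin: centre of its underside.
- palette: Loose shallow white palette tray, 100 x 130 x 18 mm; leave alone. Origin: centre of its underside.
There are look-alikes about, which are no part of the job. Of the things shaped like the plinth, the wooden one is meant. Several things have the shape of the tile; the one meant has the colours described above.

How it is judged:
By the outcome, as a careful person would: the job done as asked, in the order asked, and still so for the second after the job is handed in, with the robot touching nothing.
It also fails if it takes over 59 s, if anything falls off the work surface, if the arm or the gripper's body presses on something with over 40 N, if the wrist force passes 120 N, or if a joint passes its speed limit or range.

## Robot

A 7-joint arm with a two-finger parallel gripper is mounted at the origin on the work surface. World frame = base frame: x ahead of the robot, y to its left, z up, the work surface at z = 0. Lengths are in m, angles in rad, forces in N, time in s.
With the tool pointing down it reaches from about 0.425 to 0.875 m from the base axis. Payload 8.4 kg.
Tool frame: the origin (TCP) lies between the finger pads; the fingertips stand 14 mm ahead of it and the grasp point (between the pads) lies 5 mm behind it; z points along the fingers, y is the line along which they close (so a half turn about z gives the same grasp; the last joint's range is limited). The gripper opens to 85 mm and grips with 20 to 120 N. Pads are 22 mm wide; open, the fingers measure 114 mm over their backs; the gripper's body (76 mm by 85 mm) begins 54 mm behind the grasp point. The pads swing forward as they close: fully open they stand 13 mm farther back than shut.
Start: joints at [1.245, 0.333, 0.04, 1.465, -0.013, 1.343, -0.059], TCP at [0.146, -0.633, 0.245] pointing down, gripper open.
Joint ranges: [-2.58, 2.58], [-0.38, 2.09], [-1.3, 1.39], [0.25, 2.4], [-1.5, 4.64], [0.08, 2.09], [-2.65, 2.65]. Speed limits (rad/s): [2.22, 2.22, 2.79, 2.79, 3.14, 3.14, 3.14].

## Interface

Orientations are given as [roll, pitch, yaw] about the fixed x, y, z axes, in that order (R = Rz(yaw) Ry(pitch) Rx(roll)).
In Python, from plant import readout, viewer, workorder gives the robot as it stands.
- The arm moves only by the tool arm_command, never from a script. Its argument "targets" is a list of rows, each an object with "slide": the shift along the tool's x, y, z in m, a list of three; "dr": the turn, a rotation vector about the tool's x, y, z in degrees, a list of three. A call has 1 to 12 rows; each row shifts and turns the commanded pose from where the row before left it, along the tool's axes as they then stand; what a row does not reach is not made up. A row lasts 1/8 s, in which the tool goes at most 62.5 mm and 10.7 degrees, less where a joint would pass 70% of its speed; a pose out of reach is approached as far as the arm can. A call is refused whole if a number of a shift passes 0.0625 or a number of a turn 10.7, either way. A call with a gripper value outside its range is refused whole. "hand" is the finger opening in m, from 0 to 0.0854, set as the call begins (left out, the last holds). The fingers move at their own pace and stop on an object; the grip force is fixed at half the most. Time passes only in rows, so rows that do not move let the fingers close. It gives the time, the measured TCP pose, the force, the opening and the grip force at its end, in the units of the state.
- readout.sense(): the state, without advancing time (a new reading comes with each control period).
- viewer.capture(name): name is "scene" or "top" or "wrist"; returns a dict with "img" (400x640x3 uint8, blue, green, red), "z_map" (400x640 float32, m along the optical axis (not along the pixel's ray), 0 where there is no reading), "K" (3x3 intrinsics, pixels), "R" (3x3) and "t" (3): a world point X has camera coordinates R X + t. Camera axes: x right, y down, z forward; pixel columns grow to the right and rows downward; lengths in m; the calibration is good to about 2 mm. A picture is of the moment at which its call begins.
- workorder.finish_job(): hands the job in; it is judged then, once.
The state is a dict: "time_s": time; "q": joint angles; "qvel": joint speeds; "joint_torque": joint torques, N m; "tool_pos": TCP position; "tool_rot": TCP orientation; "force": force on the tool from outside, world axes, zero at the start; "ft_torque": the same for the moment, N m; "grip_width": finger opening in m; "grasp_force": force on a finger pad.
Only numpy, scipy, OpenCV 4.12 (cv2) and the standard library are available. Lean on these libraries where they do the work, as an engineer would, in place of code of your own. Each camera call takes 0.05 s, during which the arm holds its last target. There are 200 camera calls.

## Working session

There is one attempt and no reset: what is moved stays moved. The work goes in short steps, Python scripts to look and compute and a tool call to move; the robot and the scene stay as the last step left them, time stands still between calls to the robot, and variables do not carry over. Pictures are saved under pics/ and viewed, at most 10 in all, crops included, and the job is handed in when it is done.

Besides the shell and the picture viewer there is one more tool, called after "Emit:" as a command line: name --argument value ..., lists and objects as JSON in quotes. arm_command: Moves the arm, as the interface text tells. Its arguments: {"type":"object","properties":{"targets":{"type":"array"},"hand":{"type":"number"}},"required":["targets"]}

```bash
mkdir -p pics; cat > h.py <<'E'
import numpy as np, cv2
from plant import readout, viewer, workorder
def snap(n,f):
    c=viewer.capture(n); cv2.imwrite(f'pics/{f}.png',c['img']); np.savez(f'pics/{f}.npz',**c); return c
def load(f): return dict(np.load(f'pics/{f}.npz'))
def world(c,u,v,z=None):
    K,R,t=c['K'],c['R'],c['t']; ray=np.linalg.inv(K)@np.array([u,v,1.0])
    if z is None: d=c['z_map'][int(round(v)),int(round(u))]; return R.T@(ray*d-t)
    o=-R.T@t; r=R.T@ray; return o+r*(z-o[2])/r[2]
def cloud(c):
    K,R,t=c['K'],c['R'],c['t']; v,u=np.mgrid[0:400,0:640]; d=c['z_map']
    P=np.stack([(u-K[0,2])/K[0,0]*d,(v-K[1,2])/K[1,1]*d,d],-1)-t
    P=P@R; P[d==0]=np.nan; return P
E
python3 - <<'E'
from h import *
print({k:np.round(v,3).tolist() for k,v in readout.sense().items()})
for n in('top','scene'):
    c=snap(n,n+'0'); print(n,c['K'].round(1).tolist(),(-c['R'].T@c['t']).round(3))
E
```

```text
{'time_s': 0.0, 'q': [1.245, 0.334, 0.04, 1.466, -0.013, 1.343, -0.059], 'qvel': [0.0, 0.001, -0.0, -0.0, 0.001, -0.001, -0.001], 'joint_torque': [-0.0, -65.855, 1.365, -40.556, 0.017, 0.012, -0.0], 'tool_pos': [0.146, -0.633, 0.244], 'tool_rot': [-3.14, 0.0, 0.227], 'force': [-0.418, 0.495, -0.185], 'ft_torque': [0.008, 0.012, -0.03], 'grasp_force': 0.0, 'grip_width': 0.085}
top [[439.7, 0.0, 312.4], [0.0, 439.7, 201.4], [0.0, 0.0, 1.0]] [ 0.44  -0.068  1.769]
scene [[468.8, 0.0, 315.7], [0.0, 468.8, 193.0], [0.0, 0.0, 1.0]] [ 1.131 -0.52   1.266]
```

View pics/top0.png

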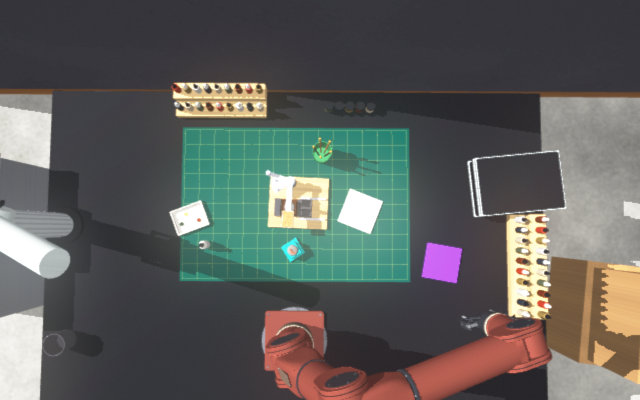

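View pics/scene0.png

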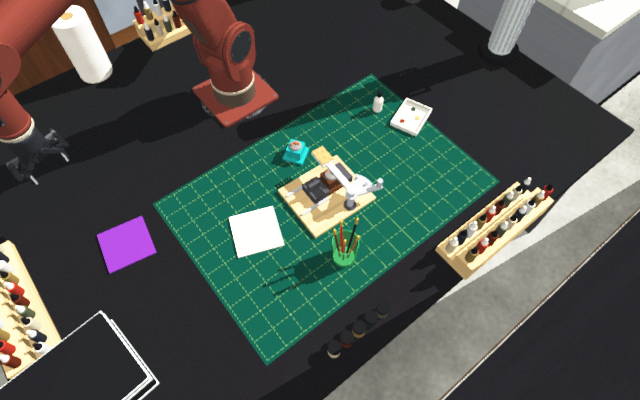

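Top view: the station is at about (298,203). The white tile is at (360,211); the purple one at (441,262) is a decoy. A teal plinth look-alike stands at (292,250), and the wooden plinth is in the jaws under the rest. The bottle (204,244), palette (190,218) and jar (322,152) are loose. I'll confirm these in one enlarged crop.

```bash
python3 - <<'E'
from h import *
a=load('top0')['img'][160:265,255:390]; b=load('scene0')['img'][130:245,225:390]
a=cv2.resize(a,(771,600),interpolation=cv2.INTER_CUBIC)
cv2.imwrite('pics/c1.png',a)
b=cv2.resize(b,(800,558),interpolation=cv2.INTER_CUBIC)
cv2.imwrite('pics/c2.png',b)
c=load('top0');P=cloud(c);Z=P[...,2]
# tile
hsv=cv2.cvtColor(c['img'],cv2.COLOR_BGR2HSV)
m=((hsv[...,1]<40)&(hsv[...,2]>180)).astype(np.uint8); m[:,:335]=0;m[:,390:]=0;m[:180]=0;m[240:]=0
k=cv2.findContours(m,0,2)[0];k=max(k,key=cv2.contourArea);r=cv2.minAreaRect(k);print('tile',r,world(c,*r[0],0.008),np.nanmedian(Z[m>0]))
print([np.round(world(c,*p,0.008),4) for p in cv2.boxPoints(r)])
# station board
m=((abs(Z-0.015)<0.006)&(hsv[...,0]>8)&(hsv[...,0]<30)&(hsv[...,1]>50)).astype(np.uint8);m[:,:255]=0;m[:,335:]=0;m[:165]=0;m[240:]=0
k=cv2.findContours(m,0,2)[0];k=np.vstack([x for x in k if cv2.contourArea(x)>5]);r=cv2.minAreaRect(k);print('board',r)
print([np.round(world(c,*p,0.015),4) for p in cv2.boxPoints(r)],world(c,*r[0],0.015))
np.set_printoptions(linewidth=250)
print((Z[168:236:2,262:334:2]*1000).round())
E
```

```text
tile ((359.6409912109375, 210.7508087158203), (36.15651321411133, 35.67064666748047), 21.370620727539062) [ 0.51231439 -0.25990168  0.008     ] 0.006717323541968764
[array([ 0.4718, -0.1664,  0.008 ]), array([ 0.6055, -0.2185,  0.008 ]), array([ 0.553 , -0.3537,  0.008 ]), array([ 0.4198, -0.301 ,  0.008 ])]
board ((298.5479431152344, 202.30191040039062), (58.27340316772461, 50.91928482055664), 2.2906100749969482)
[array([0.4473, 0.1043, 0.015 ]), array([0.6511, 0.0983, 0.015 ]), array([ 0.6428, -0.1352,  0.015 ]), array([ 0.4391, -0.1276,  0.015 ])] [ 0.54469264 -0.0150293   0.015     ]
[[  1.  -3.   5. ...   5.  12.  -0.]
 [ 12.   5.   2. ...  -3.   3.  -0.]
 [ -2.  -5. 101. ...   2.  -4.   0.]
 ...
 [ -2.  -3.  -6. ...  -5.  -5.   7.]
 [  7.  -1.   2. ...   1.   2.  -2.]
 [  1.  -6.  -3. ...  -4.  -7.  -0.]]
```

View pics/c1.png

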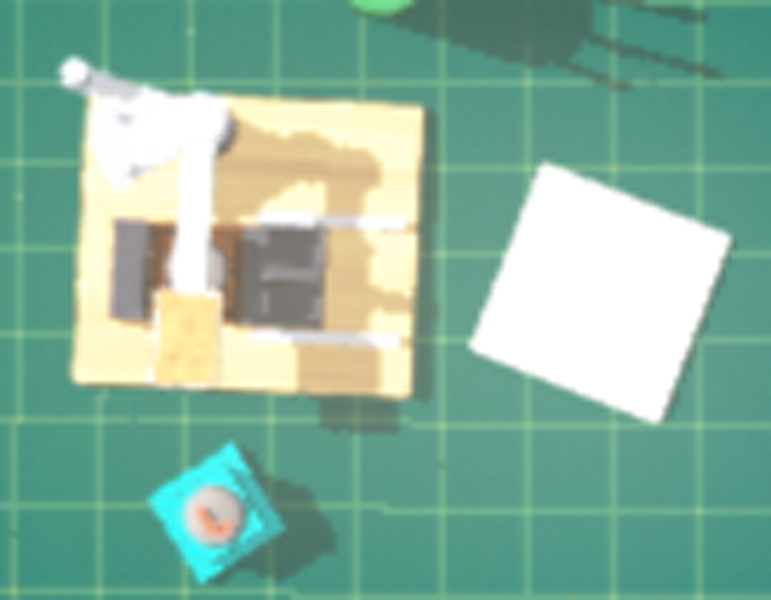

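View pics/c2.png

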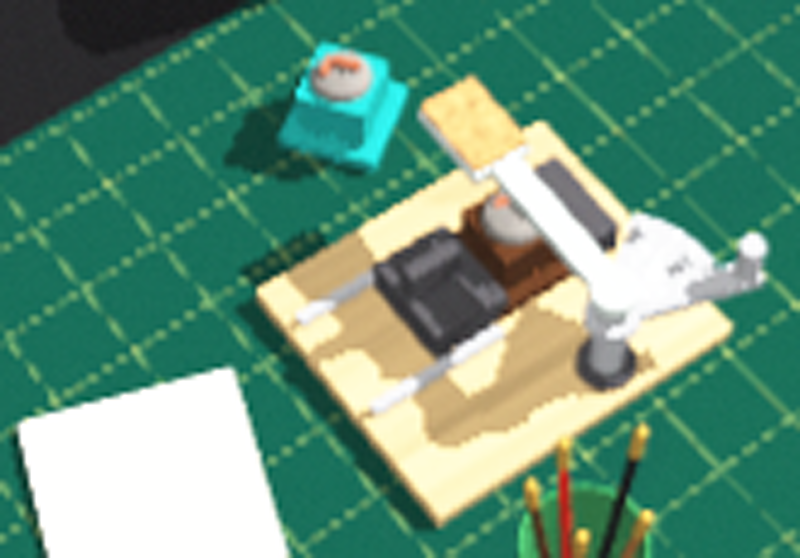

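The crops confirm the wooden plinth under the cork paddle bar (crop (195,265)), the white tile, and the jaw rib at (285,270). The stop post is at about (72,72) and the hinge at (205,120). The teal piece and purple tile are decoys.

```bash
python3 - <<'E'
from h import *
np.set_printoptions(suppress=True,precision=4)
f=lambda x,y:(255+(x+.5)/5.714-.5,160+(y+.5)/5.714-.5)
c=load('top0')
for n,p,z in [('hinge',(205,120),.107),('paddle',(188,340),.111),('post',(72,72),.110),('rib',(287,272),.075),('paddleL',(157,338),.111),('paddleR',(220,338),.111),('paddleEnd',(185,385),.109),('blkcorner',(240,322),.045),('blkR',(322,275),.045),('fixL',(115,268),.045)]:
    print(n,world(c,*f(*p),z))
s=-0.035; R=np.array([[np.cos(s),-np.sin(s)],[np.sin(s),np.cos(s)]]); o=world(c,298.548,202.302,.015)[:2]-R@[.0225,-.0325]
print('station',o,'hinge',o+R@[.1,0])
# scene camera check
d=load('scene0'); g=lambda x,y:(225+(x+.5)/4.848-.5,130+(y+.5)/4.848-.5)
print('post',world(d,*g(752,245),.110),'paddle',world(d,*g(472,125),.111),'rib',world(d,*g(440,282),.075))
co=[world(d,*g(*p),.015)[:2] for p in((437,520),(733,325),(257,293),(540,125))]
print('board corners',co)
P=cloud(c); Z=P[...,2]
m=np.zeros(Z.shape,bool); m[165:235,262:335]=1
m&=(abs(Z-.107)<.012); Q=P[m]; print('bar pts',len(Q),Q[Q[:,0]<.53].mean(0))
E
```

```text
hinge [0.6217 0.0134 0.107 ]
paddle [0.4754 0.0233 0.111 ]
post [0.653  0.1019 0.11  ]
rib [ 0.5223 -0.0411  0.075 ]
paddleL [0.4766 0.0438 0.111 ]
paddleR [0.4768 0.0022 0.111 ]
paddleEnd [0.4458 0.0252 0.109 ]
blkcorner [ 0.4893 -0.0086  0.045 ]
blkR [ 0.5218 -0.0647  0.045 ]
fixL [0.526  0.0775 0.045 ]
station [0.5233 0.0182] hinge [0.6233 0.0147]
post [0.6527 0.0979 0.11  ] paddle [0.4772 0.0204 0.111 ] rib [ 0.5384 -0.0536  0.075 ]
board corners [array([ 0.6425, -0.1385]), array([0.6514, 0.0974]), array([ 0.4414, -0.1286]), array([0.4517, 0.1016])]
bar pts 413 [0.4823 0.0236 0.1083]
```

Emit:
arm_command --targets '[{"slide":[0.049,-0.025,0],"dr":[0,0,0]},{"slide":[0.049,-0.025,0],"dr":[0,0,0]},{"slide":[0.049,-0.025,0],"dr":[0,0,0]},{"slide":[0.049,-0.025,0],"dr":[0,0,0]},{"slide":[0.049,-0.025,0],"dr":[0,0,0]},{"slide":[0.049,-0.025,0],"dr":[0,0,0]},{"slide":[0.025,-0.055,0],"dr":[0,0,0]},{"slide":[0.025,-0.055,0],"dr":[0,0,0]},{"slide":[0.025,-0.055,0],"dr":[0,0,0]},{"slide":[0.025,-0.055,0],"dr":[0,0,0]},{"slide":[0.025,-0.055,0],"dr":[0,0,0]},{"slide":[0.025,-0.055,0],"dr":[0,0,0]}]' --hand 0

```text
time_s: 1.6
tool_pos: [0.4707, -0.0639, 0.2453]
tool_rot: [3.141, 0.0, 0.227]
force: [1.4, 0.1, -0.3]
grip_width: 0.0002
grasp_force: 0.0
```

Emit:
arm_command --targets '[{"slide":[0,0,0],"dr":[0,0,-10.5]},{"slide":[0,0,0],"dr":[0,0,-10.5]},{"slide":[0,0,0],"dr":[0,0,-10.5]},{"slide":[0,0,0],"dr":[0,0,-10.5]},{"slide":[0,0,0],"dr":[0,0,-10.5]},{"slide":[0,0,0],"dr":[0,0,-10.5]},{"slide":[0,0,0],"dr":[0,0,-10.5]},{"slide":[0,0,0],"dr":[0,0,0]}]'

```text
time_s: 2.6
tool_pos: [0.4707, -0.0658, 0.2451]
tool_rot: [-3.141, -0.0, 1.509]
force: [0.3, 0.4, 0.2]
grip_width: -0.0004
grasp_force: 0.0
```

```bash
cat >> h.py <<'E'
def st():
    s=readout.sense(); print({k:np.round(s[k],4).tolist() for k in('time_s','tool_pos','tool_rot','force','grip_width','grasp_force','q')}); return s
def to(x,y,z,yawdeg):
    "tool-axis shift and turn (deg) to a down pose"
    s=readout.sense(); w=s['tool_rot'][2]; d=np.array([x,y,z])-s['tool_pos']
    c,n=np.cos(w),np.sin(w)
    print('shift',np.round([c*d[0]+n*d[1],n*d[0]-c*d[1],-d[2]],4),'turn',round(-((yawdeg-np.degrees(w)+180)%360-180),2))
E
python3 - <<'E'
from h import *
st(); to(.474,-.03,.099,87)
E
```

```text
{'time_s': 2.6, 'tool_pos': [0.4707, -0.0658, 0.2451], 'tool_rot': [-3.1411, -0.0001, 1.5085], 'force': [0.253, 0.424, 0.2199], 'grip_width': -0.0004, 'grasp_force': 0.0, 'q': [0.522, 0.0008, -0.472, 1.852, 0.0003, 1.2893, -0.0123]}
shift [0.0359 0.0011 0.1461] turn -0.57
```

Emit:
arm_command --targets '[{"slide":[0,0.001,0.045],"dr":[0,0,-0.6]},{"slide":[0,0,0.045],"dr":[0,0,0]},{"slide":[0,0,0.04],"dr":[0,0,0]},{"slide":[0,0,0.016],"dr":[0,0,0]},{"slide":[0.02,0,0],"dr":[0,0,0]},{"slide":[0.01,0,0],"dr":[0,0,0]},{"slide":[0.005,0,0],"dr":[0,0,0]},{"slide":[0.005,0,0],"dr":[0,0,0]},{"slide":[0.005,0,0],"dr":[0,0,0]}]'

```text
time_s: 3.72
tool_pos: [0.4743, -0.021, 0.0996]
tool_rot: [3.141, 0.0, 1.519]
force: [0.1, -0.2, -0.1]
grip_width: -0.0002
grasp_force: 0.0
```

Emit:
arm_command --targets '[{"slide":[0.005,0,0],"dr":[0,0,0]},{"slide":[0.005,0,0],"dr":[0,0,0]},{"slide":[0.0065,-0.0012,0],"dr":[0,0,2.5]},{"slide":[0.0129,-0.0023,0],"dr":[0,0,5]},{"slide":[0.0129,-0.0023,0],"dr":[0,0,5]},{"slide":[0.0129,-0.0023,0],"dr":[0,0,5]},{"slide":[0.0129,-0.0023,0],"dr":[0,0,5]},{"slide":[0.0129,-0.0023,0],"dr":[0,0,5]},{"slide":[0.0129,-0.0023,0],"dr":[0,0,5]}]'

```text
time_s: 4.85
tool_pos: [0.4841, 0.073, 0.0992]
tool_rot: [-3.141, 0.001, 0.95]
force: [-1.3, -1.5, 0.6]
grip_width: -0.0
grasp_force: 0.6
```

```bash
python3 - <<'E'
from h import *
s=st(); c=snap('top','top1'); cv2.imwrite('pics/c3.png',cv2.resize(c['img'][140:260,230:370],(700,600),interpolation=cv2.INTER_CUBIC))
E
```

```text
{'time_s': 4.85, 'tool_pos': [0.4841, 0.073, 0.0992], 'tool_rot': [-3.1412, 0.0007, 0.9498], 'force': [-1.3027, -1.4625, 0.5534], 'grip_width': -0.0, 'grasp_force': 0.5517, 'q': [0.2542, 0.1856, -0.5347, 1.9931, 0.1128, 0.9921, -0.9559]}
```

View pics/c3.png

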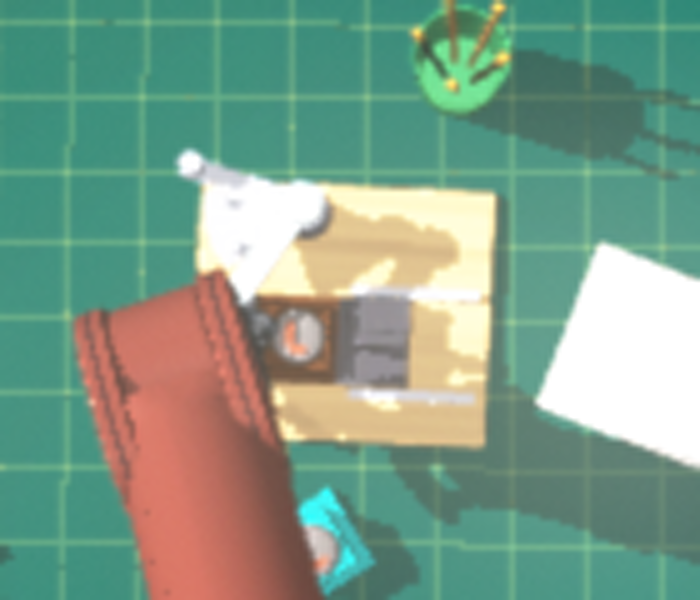

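Plinth, jaw and balls are now visible: half ball at (242,250), end ball at (235,203), post at (188,163). The bar follows the tool with about 2 N, and about 64° of swing remains. I'll continue over the half catch.

Emit:
arm_command --targets '[{"slide":[0.0129,-0.0023,0],"dr":[0,0,5]},{"slide":[0.0129,-0.0023,0],"dr":[0,0,5]},{"slide":[0.0129,-0.0023,0],"dr":[0,0,5]},{"slide":[0.0064,-0.0013,0],"dr":[0,0,2.5]},{"slide":[0.0064,-0.0013,0],"dr":[0,0,2.5]}]'

```text
time_s: 5.52
tool_pos: [0.5106, 0.1152, 0.0988]
tool_rot: [-3.141, 0.005, 0.603]
force: [-9.4, -4.7, 7.0]
grip_width: -0.0001
grasp_force: 5.0
```

Emit:
arm_command --targets '[{"slide":[0.0064,-0.0013,0],"dr":[0,0,2.5]}]'

```text
time_s: 5.65
tool_pos: [0.5155, 0.1204, 0.0988]
tool_rot: [-3.141, 0.004, 0.56]
force: [-4.5, -0.2, 2.1]
grip_width: 0.0002
grasp_force: 2.1
```

Emit:
arm_command --targets '[{"slide":[0.0064,-0.0013,0],"dr":[0,0,2.5]}]'

```text
time_s: 5.78
tool_pos: [0.5208, 0.1255, 0.0989]
tool_rot: [-3.141, 0.002, 0.517]
force: [-2.8, -0.2, 0.7]
grip_width: -0.0001
grasp_force: 1.2
```

Emit:
arm_command --targets '[{"slide":[0.0064,-0.0013,0],"dr":[0,0,2.5]}]'

```text
time_s: 5.9
tool_pos: [0.5262, 0.13, 0.099]
tool_rot: [-3.141, 0.001, 0.473]
force: [-0.5, 0.9, -1.0]
grip_width: 0.0
grasp_force: 0.2
```

Emit:
arm_command --targets '[{"slide":[0.0064,-0.0013,0],"dr":[0,0,2.5]}]'

```text
time_s: 6.02
tool_pos: [0.5315, 0.1341, 0.099]
tool_rot: [-3.141, 0.001, 0.429]
force: [-0.8, 0.1, -0.2]
grip_width: 0.0002
grasp_force: 0.5
```

Emit:
arm_command --targets '[{"slide":[0.0064,-0.0013,0],"dr":[0,0,2.5]},{"slide":[0.0064,-0.0013,0],"dr":[0,0,2.5]},{"slide":[0.0064,-0.0013,0],"dr":[0,0,2.5]},{"slide":[0.0064,-0.0013,0],"dr":[0,0,2.5]},{"slide":[0.0064,-0.0013,0],"dr":[0,0,2.5]},{"slide":[0.0064,-0.0013,0],"dr":[0,0,2.5]}]'

```text
time_s: 6.78
tool_pos: [0.5654, 0.1537, 0.0991]
tool_rot: [-3.141, 0.001, 0.168]
force: [-1.4, 0.6, 0.2]
grip_width: -0.0002
grasp_force: 0.5
```

Emit:
arm_command --targets '[{"slide":[0.0064,-0.0013,0],"dr":[0,0,2.5]},{"slide":[0.0032,-0.0007,0],"dr":[0,0,1.25]}]'

```text
time_s: 7.02
tool_pos: [0.5748, 0.157, 0.0991]
tool_rot: [-3.141, 0.001, 0.102]
force: [-1.5, 0.3, 0.1]
grip_width: 0.0002
grasp_force: 0.5
```

Emit:
arm_command --targets '[{"slide":[0.0032,-0.0007,0],"dr":[0,0,1.25]}]'

```text
time_s: 7.15
tool_pos: [0.5779, 0.1579, 0.0992]
tool_rot: [-3.142, 0.001, 0.08]
force: [-1.3, 0.1, 0.6]
grip_width: -0.0002
grasp_force: 0.5
```

Emit:
arm_command --targets '[{"slide":[0.0032,-0.0007,0],"dr":[0,0,1.25]}]'

```text
time_s: 7.28
tool_pos: [0.581, 0.1588, 0.0992]
tool_rot: [3.142, 0.001, 0.058]
force: [-1.9, 0.1, 0.6]
grip_width: 0.0003
grasp_force: 1.5
```

Emit:
arm_command --targets '[{"slide":[0.0032,-0.0007,0],"dr":[0,0,1.25]}]'

```text
time_s: 7.4
tool_pos: [0.5835, 0.1596, 0.0992]
tool_rot: [3.141, 0.002, 0.036]
force: [-9.5, -1.0, 3.9]
grip_width: 0.0001
grasp_force: 4.4
```

Emit:
arm_command --targets '[{"slide":[0.0032,-0.0007,0],"dr":[0,0,1.25]}]'

```text
time_s: 7.52
tool_pos: [0.586, 0.1604, 0.0991]
tool_rot: [3.141, 0.003, 0.014]
force: [-10.9, -1.1, 6.4]
grip_width: 0.0001
grasp_force: 5.7
```

Emit:
arm_command --targets '[{"slide":[0.0032,-0.0007,0],"dr":[0,0,1.25]}]'

```text
time_s: 7.65
tool_pos: [0.5893, 0.1612, 0.0992]
tool_rot: [3.141, 0.003, -0.008]
force: [-10.8, -1.3, 5.0]
grip_width: 0.0002
grasp_force: 4.8
```

Emit:
arm_command --targets '[{"slide":[0.0032,-0.0007,0],"dr":[0,0,1.25]}]'

```text
time_s: 7.78
tool_pos: [0.593, 0.162, 0.0992]
tool_rot: [3.141, 0.002, -0.03]
force: [-7.2, -1.0, 3.0]
grip_width: 0.0001
grasp_force: 3.4
```

Emit:
arm_command --targets '[{"slide":[0.0032,-0.0007,0],"dr":[0,0,1.25]}]'

```text
time_s: 7.9
tool_pos: [0.5966, 0.1626, 0.0992]
tool_rot: [3.141, 0.001, -0.052]
force: [-3.0, -0.1, 1.5]
grip_width: -0.0001
grasp_force: 1.5
```

Emit:
arm_command --targets '[{"slide":[0.0032,-0.0007,0],"dr":[0,0,1.25]},{"slide":[0.0032,-0.0007,0],"dr":[0,0,1.25]}]'

```text
time_s: 8.15
tool_pos: [0.604, 0.1637, 0.0993]
tool_rot: [-3.141, -0.0, -0.096]
force: [-0.8, 1.1, -0.5]
grip_width: -0.0
grasp_force: 0.3
```

Emit:
arm_command --targets '[{"slide":[0.0032,-0.0007,0],"dr":[0,0,1.25]}]'

```text
time_s: 8.28
tool_pos: [0.6075, 0.164, 0.0994]
tool_rot: [-3.141, -0.001, -0.118]
force: [-0.4, 0.5, 0.1]
grip_width: 0.0006
grasp_force: 0.0
```

Emit:
arm_command --targets '[{"slide":[0.0025,-0.0005,0],"dr":[0,0,1]}]'

```text
time_s: 8.4
tool_pos: [0.6101, 0.1641, 0.0995]
tool_rot: [-3.141, -0.001, -0.135]
force: [-0.1, -0.6, -0.8]
grip_width: 0.0001
grasp_force: 0.7
```

Emit:
arm_command --targets '[{"slide":[0.0025,-0.0005,0],"dr":[0,0,1]}]'

```text
time_s: 8.52
tool_pos: [0.6107, 0.1644, 0.0994]
tool_rot: [3.141, 0.003, -0.152]
force: [-13.7, -0.9, 9.2]
grip_width: 0.0001
grasp_force: 6.7
```

Firm stop felt at the predicted angle. I'll back off, rise and look.

Emit:
arm_command --targets '[{"slide":[-0.01,0,0],"dr":[0,0,0]},{"slide":[-0.04,0,0],"dr":[0,0,0]},{"slide":[0,0,-0.05],"dr":[0,0,-10]},{"slide":[0,0,-0.05],"dr":[0,0,-10]},{"slide":[0,0,-0.045],"dr":[0,0,-10]},{"slide":[0,0,0],"dr":[0,0,-10]},{"slide":[0,0,0],"dr":[0,0,-10]},{"slide":[0,0,0],"dr":[0,0,-10]},{"slide":[0,0,0],"dr":[0,0,-10]},{"slide":[0,0,0],"dr":[0,0,-10]},{"slide":[0,0,0],"dr":[0,0,-10]},{"slide":[0,0,0],"dr":[0,0,-6]}]' --hand 0.05

```text
time_s: 10.02
tool_pos: [0.5624, 0.172, 0.2445]
tool_rot: [3.141, -0.0, 1.529]
force: [-0.1, -1.0, -0.3]
grip_width: 0.0498
grasp_force: 0.0
```

```bash
python3 - <<'E'
from h import *
s=st(); c=snap('top','top2'); d=snap('scene','scene2')
a=cv2.resize(c['img'][160:240,250:350],(500,400),interpolation=cv2.INTER_CUBIC)
b=cv2.resize(d['img'][120:240,270:390],(400,400),interpolation=cv2.INTER_CUBIC)
cv2.imwrite('pics/c4.png',cv2.resize(np.hstack([a,b]),(800,356)))
E
```

```text
{'time_s': 10.025, 'tool_pos': [0.5624, 0.172, 0.2445], 'tool_rot': [3.1406, -0.0001, 1.5289], 'force': [-0.0939, -0.9613, -0.3478], 'grip_width': 0.0498, 'grasp_force': 0.0, 'q': [0.1464, 0.2662, -0.6204, 1.5966, 0.1587, 1.3287, -0.5373]}
```

View pics/c4.png

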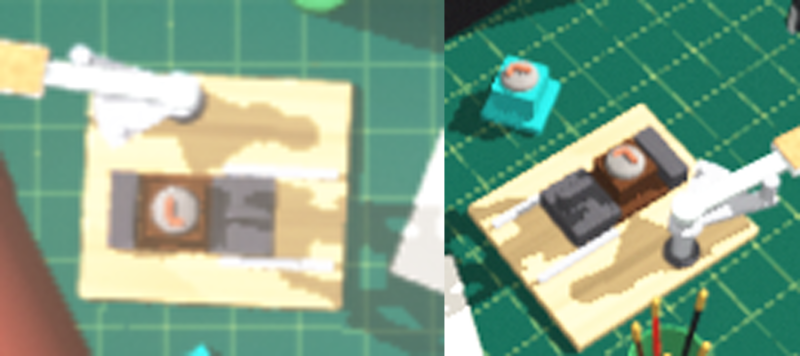

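The rest lies against the post and the plinth is clear, with the ruin at crop (175,210). Next I'll measure the plinth top and rib from depth.

```bash
python3 - <<'E'
from h import *
np.set_printoptions(suppress=True,precision=4,linewidth=220)
s=-0.035; R=np.array([[np.cos(s),-np.sin(s)],[np.sin(s),np.cos(s)]]); o=np.array([.5233,.0182])
for n in('top2','scene2'):
    c=load(n);P=cloud(c).reshape(-1,3); P=P[~np.isnan(P[:,0])]; L=(P[:,:2]-o)@R; z=P[:,2]
    for nm,y0,y1,z0,z1 in [('rib',-.095,-.031,.064,.085),('jawblk',-.12,-.031,.038,.056),('ruin',-.03,.03,.067,.085),('shaft',-.03,.03,.057,.068),('fixjaw',.03,.07,.04,.053)]:
        m=(abs(L[:,0])<.06)&(L[:,1]>y0)&(L[:,1]<y1)&(z>z0)&(z<z1); q=L[m]
        if len(q): print(n,nm,len(q),'mean',q.mean(0),'5-95%',np.percentile(q,[3,97],0).ravel(),'z',np.median(z[m]))
    C=world(c,0,0,.1)
E
echo; cat > /dev/null
```

```text
top2 rib 33 mean [ 0.     -0.0623] 5-95% [-0.0056 -0.0797  0.0057 -0.0446] z 0.07417863853103675
top2 jawblk 188 mean [-0.0003 -0.0579] 5-95% [-0.0321 -0.0834  0.0338 -0.033 ] z 0.04444260499205693
top2 ruin 65 mean [0.0011 0.0008] 5-95% [-0.0159 -0.0172  0.0191  0.018 ] z 0.07060143499035709
top2 shaft 105 mean [-0.0014  0.0013] 5-95% [-0.0235 -0.0212  0.0238  0.025 ] z 0.06285012041391291
top2 fixjaw 94 mean [0.0005 0.0504] 5-95% [-0.0322  0.0385  0.0343  0.0615] z 0.04517517976351342
scene2 rib 59 mean [-0.0007 -0.0653] 5-95% [-0.0081 -0.084   0.0043 -0.0459] z 0.07257783071570317
scene2 jawblk 271 mean [ 0.0024 -0.0606] 5-95% [-0.0352 -0.0859  0.0322 -0.0329] z 0.04357474667640614
scene2 ruin 85 mean [ 0.0007 -0.0008] 5-95% [-0.0158 -0.0172  0.0179  0.0149] z 0.07049822323629507
scene2 shaft 147 mean [ 0.0017 -0.0031] 5-95% [-0.0245 -0.025   0.0232  0.0243] z 0.06301753855057832
scene2 fixjaw 135 mean [-0.0004  0.0478] 5-95% [-0.0332  0.0369  0.0324  0.0596] z 0.04416970124788585
```

```bash
python3 - <<'E'
from h import *
to(.5211,-.0453,.066,88)
E
```

```text
shift [-0.2189 -0.0315  0.1784] turn -0.59
```

Emit:
arm_command --targets '[{"slide":[-0.0547,-0.0078,0],"dr":[0,0,-0.4]},{"slide":[-0.0547,-0.0078,0],"dr":[0,0,0]},{"slide":[-0.0547,-0.0078,0],"dr":[0,0,0]},{"slide":[-0.0548,-0.0081,0],"dr":[0,0,0]},{"slide":[0,0,0],"dr":[0,0,0]},{"slide":[0,0,0.05],"dr":[0,0,0]},{"slide":[0,0,0.05],"dr":[0,0,0]},{"slide":[0,0,0.04],"dr":[0,0,0]},{"slide":[0,0,0.02],"dr":[0,0,0]},{"slide":[0,0,0.0184],"dr":[0,0,0]},{"slide":[0,0,0],"dr":[0,0,0]}]'

```text
time_s: 11.5
tool_pos: [0.5214, -0.0448, 0.065]
tool_rot: [-3.14, -0.001, 1.531]
force: [-0.7, 0.4, 0.3]
grip_width: 0.0497
grasp_force: 0.0
```

Emit:
arm_command --targets '[{"slide":[0,0,0],"dr":[0,0,0]},{"slide":[0,0,0],"dr":[0,0,0]},{"slide":[0,0,0],"dr":[0,0,0]},{"slide":[0,0,0],"dr":[0,0,0]}]' --hand 0

```text
time_s: 12.0
tool_pos: [0.5207, -0.0454, 0.0669]
tool_rot: [-3.139, 0.001, 1.531]
force: [-10.7, 1.8, 12.0]
grip_width: 0.0106
grasp_force: 60.6
```

Emit:
arm_command --targets '[{"slide":[-0.003,-0.001,-0.001],"dr":[0,0,0]},{"slide":[-0.007,0,0],"dr":[0,0,0]}]'

```text
time_s: 12.25
tool_pos: [0.5202, -0.0542, 0.0669]
tool_rot: [-3.141, -0.001, 1.532]
force: [-1.3, 4.6, -3.6]
grip_width: 0.0106
grasp_force: 60.1
```

Emit:
arm_command --targets '[{"slide":[-0.007,0,0],"dr":[0,0,0]},{"slide":[-0.007,0,0],"dr":[0,0,0]},{"slide":[-0.007,0,0],"dr":[0,0,0]},{"slide":[-0.007,0,0],"dr":[0,0,0]}]'

```text
time_s: 12.75
tool_pos: [0.5191, -0.0826, 0.067]
tool_rot: [-3.141, -0.001, 1.532]
force: [-2.4, 4.4, -1.8]
grip_width: 0.0106
grasp_force: 60.2
```

Emit:
arm_command --targets '[{"slide":[0,0,0],"dr":[0,0,0]},{"slide":[0,0,0],"dr":[0,0,0]},{"slide":[0,0,-0.03],"dr":[0,0,0]},{"slide":[0,0,-0.05],"dr":[0,0,0]},{"slide":[0,0,0],"dr":[0,0,0]}]' --hand 0.04

```text
time_s: 13.38
tool_pos: [0.5222, -0.0835, 0.1512]
tool_rot: [3.134, 0.001, 1.532]
force: [0.4, -0.3, 0.1]
grip_width: 0.0404
grasp_force: 0.0
```

```bash
python3 - <<'E'
from h import *
np.set_printoptions(suppress=True,precision=4)
st(); to(.5235,.0182,.044,88)
s=-0.035; R=np.array([[np.cos(s),-np.sin(s)],[np.sin(s),np.cos(s)]]); o=np.array([.5233,.0182])
c=snap('scene','scene3');P=cloud(c).reshape(-1,3); P=P[~np.isnan(P[:,0])]; L=(P[:,:2]-o)@R; z=P[:,2]
m=(abs(L[:,0])<.03)&(L[:,1]>-.14)&(L[:,1]<-.05)&(z>.066)&(z<.08)
print('rib',m.sum(),L[m].mean(0),np.percentile(L[m],[3,97],0).ravel())
m=(abs(L[:,0])<.03)&(abs(L[:,1])<.03)&(z>.057)&(z<.067);print('shaft',m.sum(),np.percentile(L[m],[3,97],0).ravel())
E
```

```text
{'time_s': 13.375, 'tool_pos': [0.5222, -0.0835, 0.1512], 'tool_rot': [3.1341, 0.0015, 1.5315], 'force': [0.3573, -0.3415, 0.1224], 'grip_width': 0.0404, 'grasp_force': 0.0, 'q': [0.5042, 0.1909, -0.4752, 1.8621, 0.0991, 1.1037, -0.0469]}
shift [ 0.1017 -0.0027  0.1072] turn -0.25
rib 61 [-0.0005 -0.1037] [-0.0069 -0.1222  0.0057 -0.0841]
shaft 140 [-0.0252 -0.0247  0.0226  0.0236]
```

The jaw has opened about 37–39 mm. Now the plinth.

Emit:
arm_command --targets '[{"slide":[0.034,-0.0009,0],"dr":[0,0,0]},{"slide":[0.034,-0.0009,0],"dr":[0,0,-0.25]},{"slide":[0.0337,-0.0009,0],"dr":[0,0,0]},{"slide":[0,0,0],"dr":[0,0,0]},{"slide":[0,0,0.02],"dr":[0,0,0]}]' --hand 0.0854

```text
time_s: 14.05
tool_pos: [0.5214, 0.0181, 0.1271]
tool_rot: [3.14, 0.0, 1.536]
force: [-0.2, -0.2, -0.7]
grip_width: 0.0859
grasp_force: 0.0
```

```bash
python3 - <<'E'
from h import *
st(); to(.5235,.0182,.044,88)
E
```

```text
{'time_s': 14.05, 'tool_pos': [0.5214, 0.0181, 0.1271], 'tool_rot': [3.1398, 0.0004, 1.5362], 'force': [-0.1536, -0.2226, -0.745], 'grip_width': 0.0859, 'grasp_force': 0.0, 'q': [0.37, 0.2157, -0.5436, 1.8959, 0.1279, 1.0621, -0.2603]}
shift [0.0002 0.0021 0.0831] turn 0.02
```

Emit:
arm_command --targets '[{"slide":[0,0.002,0.03],"dr":[0,0,0]},{"slide":[0,0,0.03],"dr":[0,0,0]},{"slide":[0,0,0.015],"dr":[0,0,0]},{"slide":[0,0,0.008],"dr":[0,0,0]},{"slide":[0,0,0],"dr":[0,0,0]}]'

```text
time_s: 14.68
tool_pos: [0.5227, 0.0181, 0.044]
tool_rot: [-3.141, -0.0, 1.536]
force: [0.1, -0.8, 0.5]
grip_width: 0.0856
grasp_force: 0.0
```

Emit:
arm_command --targets '[{"slide":[0,0,0],"dr":[0,0,0]},{"slide":[0,0,0],"dr":[0,0,0]},{"slide":[0,0,0],"dr":[0,0,0]},{"slide":[0,0,0],"dr":[0,0,0]}]' --hand 0.03

```text
time_s: 15.18
tool_pos: [0.5234, 0.0182, 0.0449]
tool_rot: [3.14, 0.0, 1.536]
force: [-1.1, 0.0, 6.1]
grip_width: 0.0493
grasp_force: 63.5
```

Emit:
arm_command --targets '[{"slide":[0,0,-0.005],"dr":[0,0,0]},{"slide":[0,0,-0.015],"dr":[0,0,0]},{"slide":[0,0,-0.03],"dr":[0,0,0]},{"slide":[0,0,-0.04],"dr":[0,0,0]},{"slide":[0,-0.01,-0.03],"dr":[0,0,0]},{"slide":[0,-0.015,0],"dr":[0,0,0]}]'

```text
time_s: 15.92
tool_pos: [0.4987, 0.0195, 0.1666]
tool_rot: [3.137, -0.0, 1.536]
force: [0.1, 0.4, -4.3]
grip_width: 0.0493
grasp_force: 63.2
```

```bash
python3 - <<'E'
from h import *
c=load('scene3'); hsv=cv2.cvtColor(c['img'],cv2.COLOR_BGR2HSV)
m=((hsv[...,1]<45)&(hsv[...,2]>170)).astype(np.uint8); m[:,:222]=0;m[:,290:]=0;m[:198]=0;m[265:]=0
k=max(cv2.findContours(m,0,2)[0],key=cv2.contourArea); p=np.array([world(c,*q[0],.008)[:2]*1000 for q in k],np.float32)
print(cv2.minAreaRect(p)); st(); to(.5123,-.2595,.16,88)
E
```

```text
((513.15966796875, -262.4519958496094), (141.2024383544922, 143.4227752685547), 68.59939575195312)
{'time_s': 15.925, 'tool_pos': [0.4987, 0.0195, 0.1666], 'tool_rot': [3.1369, -0.0001, 1.536], 'force': [0.1452, 0.4149, -4.3201], 'grip_width': 0.0493, 'grasp_force': 63.1506, 'q': [0.3979, 0.1228, -0.5583, 1.9056, 0.0727, 1.1281, -0.2226]}
shift [-0.2784  0.0233  0.0066] turn 0.01
```

Emit:
arm_command --targets '[{"slide":[-0.025,0,0],"dr":[0,0,0]},{"slide":[-0.045,0,0],"dr":[0,0,0]},{"slide":[-0.045,0,0],"dr":[0,0,0]},{"slide":[-0.045,0,0],"dr":[0,0,0]},{"slide":[-0.045,0.0077,0],"dr":[0,0,0]},{"slide":[-0.045,0.008,0],"dr":[0,0,0]},{"slide":[-0.0297,0.008,0],"dr":[0,0,0]},{"slide":[0,0,0.03],"dr":[0,0,0]},{"slide":[0,0,0.03],"dr":[0,0,0]},{"slide":[0,0,0.03],"dr":[0,0,0]},{"slide":[0,0,0],"dr":[0,0,0]},{"slide":[0,0,0],"dr":[0,0,0]}]'

```text
time_s: 17.42
tool_pos: [0.5116, -0.2611, 0.0746]
tool_rot: [3.141, -0.0, 1.536]
force: [0.4, -0.0, -3.1]
grip_width: 0.0492
grasp_force: 63.1
```

```bash
python3 - <<'E'
from h import *
st(); to(.5127,-.261,.0375,88); c=snap('scene','s4')
cv2.imwrite('pics/c5.png',cv2.resize(c['img'][120:290,210:400],(670,600),interpolation=cv2.INTER_CUBIC))
E
```

```text
{'time_s': 17.425, 'tool_pos': [0.5116, -0.2611, 0.0746], 'tool_rot': [3.1413, -0.0001, 1.5359], 'force': [0.3622, -0.0197, -3.1401], 'grip_width': 0.0492, 'grasp_force': 63.1076, 'q': [0.6735, 0.3543, -0.3307, 1.824, 0.1354, 0.985, 0.2519]}
shift [0.0002 0.0011 0.0371] turn 0.0
```

View pics/c5.png

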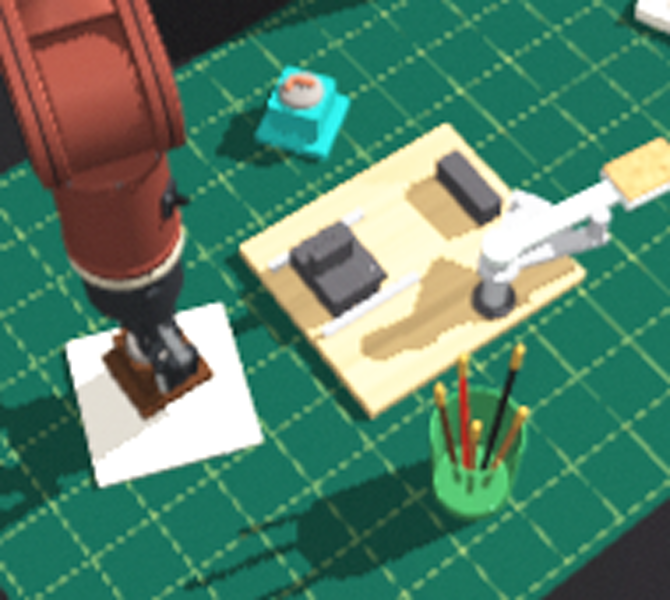

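The plinth hangs level above the tile, at (155,375), and the rest and jaw have stayed put. I'll lower it gently.

Emit:
arm_command --targets '[{"slide":[0,0.001,0.015],"dr":[0,0,0]},{"slide":[0,0,0.012],"dr":[0,0,0]},{"slide":[0,0,0.005],"dr":[0,0,0]},{"slide":[0,0,0.002],"dr":[0,0,0]},{"slide":[0,0,0.001],"dr":[0,0,0]},{"slide":[0,0,0],"dr":[0,0,0]},{"slide":[0,0,0],"dr":[0,0,0]}]'

```text
time_s: 18.35
tool_pos: [0.5127, -0.2613, 0.0392]
tool_rot: [3.141, 0.0, 1.536]
force: [0.5, -0.7, -2.9]
grip_width: 0.0492
grasp_force: 63.4
```

Emit:
arm_command --targets '[{"slide":[0,0,0.001],"dr":[0,0,0]},{"slide":[0,0,0],"dr":[0,0,0]}]'

```text
time_s: 18.6
tool_pos: [0.5126, -0.2614, 0.038]
tool_rot: [3.141, 0.0, 1.536]
force: [0.1, 0.1, -3.1]
grip_width: 0.0497
grasp_force: 63.3
```

Emit:
arm_command --targets '[{"slide":[0,0,0.0007],"dr":[0,0,0]},{"slide":[0,0,0],"dr":[0,0,0]}]'

```text
time_s: 18.85
tool_pos: [0.5126, -0.2613, 0.038]
tool_rot: [3.141, 0.0, 1.536]
force: [-3.8, 1.4, 5.2]
grip_width: 0.0488
grasp_force: 64.3
```

Emit:
arm_command --targets '[{"slide":[0,0,0.0007],"dr":[0,0,0]},{"slide":[0,0,0],"dr":[0,0,0]}]'

```text
time_s: 19.1
tool_pos: [0.5126, -0.2613, 0.0379]
tool_rot: [3.142, 0.0, 1.536]
force: [-7.0, 3.4, 13.1]
grip_width: 0.0489
grasp_force: 65.3
```

Contact with the tile, about 13 N. Release and lift away.

Emit:
arm_command --targets '[{"slide":[0,0,-0.0007],"dr":[0,0,0]},{"slide":[0,0,0],"dr":[0,0,0]}]'

```text
time_s: 19.35
tool_pos: [0.5126, -0.2613, 0.0379]
tool_rot: [3.141, 0.0, 1.536]
force: [-4.6, 1.6, 8.3]
grip_width: 0.0488
grasp_force: 64.8
```

Emit:
arm_command --targets '[{"slide":[0,0,0],"dr":[0,0,0]},{"slide":[0,0,0],"dr":[0,0,0]},{"slide":[0,0,0],"dr":[0,0,0]},{"slide":[0,0,-0.02],"dr":[0,0,0]},{"slide":[0,0,-0.04],"dr":[0,0,0]},{"slide":[0,0,-0.05],"dr":[0,0,0]},{"slide":[0,0,-0.05],"dr":[0,0,0]},{"slide":[-0.05,0,0],"dr":[0,0,0]},{"slide":[-0.05,0,0],"dr":[0,0,0]},{"slide":[-0.05,0,0],"dr":[0,0,0]},{"slide":[0,0,0],"dr":[0,0,0]}]' --hand 0.0854

```text
time_s: 20.72
tool_pos: [0.5052, -0.4161, 0.1981]
tool_rot: [-3.141, 0.002, 1.53]
force: [0.0, 0.1, -0.1]
grip_width: 0.0854
grasp_force: 0.0
```

```bash
python3 - <<'E'
from h import *
st(); c=snap('top','top5'); P=cloud(c); Z=P[...,2]
sub=np.zeros(Z.shape,bool); sub[185:240,335:390]=1
for a,b in((.05,.075),(.015,.03)):
    Q=P[sub&(Z>a)&(Z<b)]; print(len(Q),Q.mean(0),np.percentile(Q[:,:2],[3,97],0))
cv2.imwrite('pics/c6.png',cv2.resize(c['img'][140:260,240:400],(800,600),interpolation=cv2.INTER_CUBIC))
E
```

```text
{'time_s': 20.725, 'tool_pos': [0.5052, -0.4161, 0.1981], 'tool_rot': [-3.1414, 0.002, 1.5295], 'force': [0.0451, 0.0533, -0.1086], 'grip_width': 0.0854, 'grasp_force': 0.0, 'q': [0.8177, 0.3832, -0.2584, 1.503, 0.1021, 1.2676, 0.5055]}
160 [ 0.51302545 -0.25966657  0.05902318] [[ 0.4899074  -0.28367445]
 [ 0.53686502 -0.23659532]]
123 [ 0.5110593  -0.2575957   0.01971191] [[ 0.46834935 -0.31373737]
 [ 0.55884514 -0.2245018 ]]
```

View pics/c6.png

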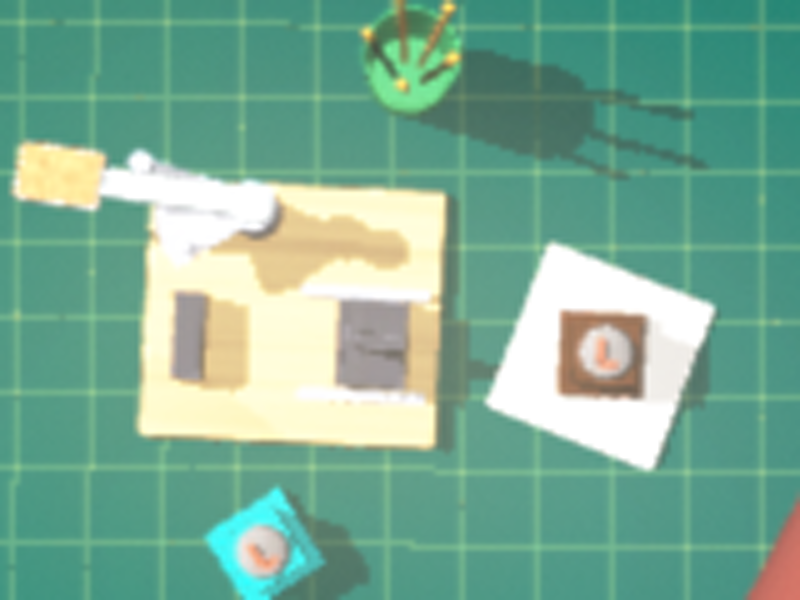

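The plinth stands upright at the tile's centre (602,353). The jaw is open at (372,343), the rest is against the post, and the jar is where it was. Handing in.

```bash
python3 -c "
from plant import workorder
print(workorder.finish_job())"
```

```text
the job is handed in; nothing more can be done
None
```

The job is done and handed in at about 21 s: the hand rest is home against its stop post, the jaw is open about 37 mm, and the wooden plinth stands upright on the middle of the white tile; I never went near the bottle, brush jar or palette.

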